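# Change the spent paper roll on the two-spindle dispenser

## Robot

A 7-joint arm with a two-finger parallel gripper is mounted at the origin on a cart in front of the work surface, level with it; the furniture and walls round the work are solid. World frame = base frame: x ahead of the robot, y to its left, z up, the work surface at z = 0. Lengths are in m, angles in rad, forces in N, time in s.
With the tool pointing down it reaches from about 0.4 to 0.85 m from the base axis. Payload 10.4 kg.
Tool frame: the origin (TCP) lies midway between the tips of the shut fingers; the grasp point (between the pads) lies manip.grip_depth behind it (manip.grip_depth is the distance from the TCP to the grasp point, in m); z points along the fingers, x is the direction in which the jaws open and shut, and the axes are right-handed (so a half turn about z gives the same grasp; the last joint's range is limited). The gripper opens to 85 mm and grips with 20 to 120 N. Pads are 22 mm wide; open, the fingers measure 114 mm over their backs; the gripper's body (76 mm by 85 mm) begins 54 mm behind the grasp point. The pads swing forward as they close: fully open they stand 13 mm farther back than shut.
Start: joints at [1.206, 0.332, -0.065, 1.46, 0.022, 1.35, -0.088], TCP at [0.21, -0.589, 0.199] pointing down, gripper open.
Joint ranges: [-2.6, 2.6], [-0.5, 2.12], [-1.47, 1.34], [0.16, 2.42], [-1.27, 4.41], [0.06, 2.06], [-2.6, 2.6]. Speed limits (rad/s): [2.22, 2.22, 2.79, 2.79, 3.14, 3.14, 3.14].

## Interface

Orientations are given as a unit quaternion [x, y, z, w].
In Python, from workcell import manip gives the robot as it stands. The module is installed in compiled form; this text tells all that it offers.
- The arm moves only by the tool send_rows, never from a script. Its argument "steps" is a list of rows, each a list of 2 entries, a list of its own where there are three numbers: the shift along the tool's x, y, z in m, then the turn about the tool's z in rad. In form: [[[x, y, z], spin], ...]. A call has exactly 8 rows; each row is the pose to reach, as a shift and turn from the pose commanded when the call began, along the tool's axes at that moment; what a row does not reach only later rows make up. A row lasts 1/8 s, in which the tool goes at most 62.5 mm and 10.7 degrees, less where a joint would pass 70% of its speed; a pose out of reach is approached as far as the arm can. A call with a gripper value outside its range is refused whole. "hand" is the opening, from 0 (shut) to 1 (fully open), set as the call begins (left out, the last holds). The fingers move at their own pace and stop on an object; "force" is the grip in N (left out, the last holds). Time passes only in rows, so rows that repeat a pose let the fingers close, or fill a call up. It gives the time, the measured TCP pose, the force and the opening at its end, in the units of the state.
- manip.get_obs(): the state, without advancing time (a new reading comes with each control period).
- manip.camera(name): name is "scene" or "side" or "wrist"; returns (picture, depth): 400x640x3 uint8, red, green, blue; 400x640 float32, m along the optical axis (not along the pixel's ray), 0 where there is no reading.
- manip.camera_info(name): a dict with "intrinsics" (3x3 intrinsics, pixels), "dist_coeffs" ([k1, k2, p1, p2, k3] as OpenCV has them; the pictures are not rectified), "pose" (4x4, takes a point from camera to world coordinates); the wrist camera has in their place "T_tool_cam" (4x4, takes a point from camera to tool coordinates, whose origin is the TCP and whose axes are the tool frame's). Camera axes: x right, y up, looking along -z (the intrinsics and any distortion apply to the point x, -y, -z); pixel columns grow to the right and rows downward; lengths in m; the calibration is good to about 2 mm. A picture is of the moment at which its call begins: read the wrist's pose just before it. camera_info takes no time and is no camera call.
- manip.hand_in(): hands the job in, once; it reports no verdict.
The state is a dict: "clock": time; "joint_pos": joint angles; "joint_velocities": joint speeds; "tau": joint torques, N m; "position": TCP position; "ee_rot": TCP orientation; "ft_force": force on the tool from outside, world axes, zero at the start; "torque": the same for the moment, N m; "grip_width": opening from 0.0 (shut) to 1.0 (fully open).
Only numpy, scipy, OpenCV 4.12 (cv2) and the standard library are available. Lean on these libraries where they do the work, as an engineer would, in place of code of your own. Each camera call takes 0.05 s, during which the arm holds its last target.

## Task

One of the two spindles of the paper-strip dispenser carries only a bare, spent card core: take that core off and put it down in the empty tray. Then mount the spare roll on the spindle you have freed and turn it until its notched core drops over the drive lugs, so that it sits fully home on the seat, flat and upright. Leave the part-used roll on the other spindle where it is, and do not knock over or shove the loose round cutter and piping nozzle.

Things in the scene. Friction and masses are not known exactly. Their poses are not given: they have to be found in the camera images.
- stand: Fixed dispenser: flat aluminium plate 90 x 250 mm (y axis along the long side), top face 16 mm above the table, with two upright steel spindles 140 mm apart on its long centre line. Each spindle, 22.5 mm in diameter, stands on a dark steel seat disc (50 mm diameter, 6 mm thick). Origin: under the plate's centre, on the table.
- seat_left (a point): Centre of the seat face (22 mm above the table) of the spindle on the stand's +y side; z up along the spindle, which tapers in its top 10 mm to an 8 mm tip 50 mm above the seat. Either spindle may carry the spent core. The other seat is alike.
- seat_right (a point): Centre of the seat face of the spindle on the stand's -y side. Round the foot of each spindle stand four fixed drive lugs 90 degrees apart, 4.5 mm wide, 6 mm high above the seat, reaching 17 mm out from the axis. Their angle about the axis differs on every start and is not given.
- spent_core_center (a point): Spent core, loose: a bare brown card tube 41 mm in diameter, 40 mm tall, 25 mm bore, 30 g; stands on the seat of one spindle, over its lugs. The foot of its bore is hollowed out 8 mm deep, so it stands at any angle and lifts straight off. The point is its centre, 20 mm above its foot; z is its axis.
- spare_roll_center (a point): Spare roll, loose on the table: white paper on a brown card core, 60 mm diameter, 40 mm tall, 25 mm bore, 0.08 to 0.17 kg. Four notches in the core's foot, on its x and y axes (8.5 mm wide, 7 mm deep, play 0.1 rad either way over the lugs). With notches off the lugs it rests 6 mm too high; turned on, it drops home. Point: its centre, 20 mm above its foot; z its axis.
- part_roll_center (a point): Part-used roll, white paper on a brown core, 52 mm in diameter and 40 mm tall, sitting loose on the seat of the other spindle at any angle; it stays there. The point is its centre, 20 mm above its foot.
- tray: Fixed empty shallow white baking tray, 260 mm (its x axis) x 142 mm (its y axis), rim 14 mm high, floor 2 to 5 mm above the table. Origin: under its centre, on the table. Tray and spare roll lie on opposite sides of the stand, either way round.
- cutter: Loose round metal pastry cutter, 64 mm diameter, 33 mm tall, in front of the stand; a bystander. Origin: centre of its underside.
- nozzle: Loose metal piping nozzle, a cone 30 mm wide and 42 mm tall, behind the stand; a bystander. Origin: centre of its underside.
Things that resemble listed ones, but are neither listed nor needed, are in the scene too. Leave any red look-alike of the part that bears spare_roll_center alone.

How it is judged:
At the end, for the whole second after the job is handed in: The spare roll is upright on the spindle that carried the spent core, within 4 mm of its axis and with its foot within 2.5 mm of the seat (notches over the lugs); the spent core lies or stands on the floor of the tray, inside its outline; the part-used roll is still seated on its spindle (((horizontal distance between spare_roll_center and seat_left below 0.004 m and z of spare_roll_center in the frame of seat_left between 0.016 and 0.0225 m) or (horizontal distance between spare_roll_center and seat_right below 0.004 m and z of spare_roll_center in the frame of seat_right between 0.016 and 0.0225 m)) and angle between spare_roll_center's own z axis and vertical below 0.08 rad and x of spent_core_center in the frame of tray between -0.125 and 0.125 m and y of spent_core_center in the frame of tray between -0.066 and 0.066 m and z of spent_core_center in the frame of tray below 0.04 m and distance of part_roll_center from where it was at the start of the episode below 0.01 m and linear speed of each of spare_roll, spent_core below 0.02 m/s); the robot touches nothing.
It fails at once if the part-used roll is lifted or shoved by more than 15 mm (distance of part_roll_center from where it was at the start of the episode above 0.015 m).
It fails at once if the round cutter is moved by more than 30 mm or tipped (distance of cutter from where it was at the start of the episode above 0.03 m or angle between cutter's own z axis and vertical above 0.6 rad).
It fails at once if the piping nozzle is moved by more than 30 mm or tipped (distance of nozzle from where it was at the start of the episode above 0.03 m or angle between nozzle's own z axis and vertical above 0.6 rad).
It also fails if it takes over 64 s, if anything falls off the work surface, if the arm or the gripper's body presses on something with over 40 N, if the wrist force passes 120 N, or if a joint passes its speed limit or range.

## Working session

There is one attempt and no reset: what is moved stays moved. The work goes in short steps, Python scripts to look and compute and a tool call to move; the robot and the scene stay as the last step left them, time stands still between calls to the robot, and variables do not carry over. Pictures are saved under pics/ and viewed, and the job is handed in when it is done.

Besides the shell and the picture viewer there is one more tool, called after "Emit:" as a command line: name --argument value ..., lists and objects as JSON in quotes. send_rows: Moves the arm, as the interface text tells. Its arguments: {"type":"object","properties":{"steps":{"type":"array"},"hand":{"type":"number"},"force":{"type":"number"}},"required":["steps"]}

```bash
ls; mkdir -p pics
python3 - <<'E'
from workcell import manip
import cv2,numpy as np
o=manip.get_obs()
print({k:np.round(v,3).tolist() for k,v in o.items()}, manip.grip_depth)
for n in ("scene","side","wrist"):
    p,d=manip.camera(n)
    cv2.imwrite(f"pics/{n}0.png",p[:,:,::-1]); np.save(f"pics/{n}0_d.npy",d); np.save(f"pics/{n}0.npy",p)
    i=manip.camera_info(n); print(n,{k:np.round(v,4).tolist() for k,v in i.items()})
E
```

```text
pics
{'clock': 0.0, 'joint_pos': [1.206, 0.333, -0.065, 1.461, 0.022, 1.35, -0.089], 'joint_velocities': [-0.0, 0.002, -0.0, -0.0, -0.0, -0.0, -0.001], 'tau': [0.0, -62.544, 0.049, -39.161, 0.016, 0.01, -0.0], 'position': [0.209, -0.588, 0.198], 'ee_rot': [0.817, -0.577, -0.001, -0.0], 'ft_force': [-0.159, -0.414, -0.047], 'torque': [0.042, 0.013, -0.035], 'grip_width': 1.001} 0.0187
scene {'intrinsics': [[399.7673, 0.0, 321.1413], [0.0, 399.7673, 195.7863], [0.0, 0.0, 1.0]], 'dist_coeffs': [0.0119, 0.0, 0.0, 0.0, 0.0], 'pose': [[-0.601, 0.3695, -0.7087, -0.2153], [-0.7992, -0.2786, 0.5325, 0.5603], [-0.0006, 0.8865, 0.4628, 0.6063], [0.0, 0.0, 0.0, 1.0]]}
side {'intrinsics': [[394.5732, 0.0, 318.4365], [0.0, 394.5732, 201.0135], [0.0, 0.0, 1.0]], 'dist_coeffs': [0.0207, 0.0, 0.0, 0.0, 0.0], 'pose': [[0.3036, -0.8407, 0.4485, 1.1005], [0.9528, 0.272, -0.135, -0.1782], [-0.0085, 0.4683, 0.8835, 1.097], [0.0, 0.0, 0.0, 1.0]]}
wrist {'intrinsics': [[343.5077, 0.0, 319.5045], [0.0, 343.5077, 198.7161], [0.0, 0.0, 1.0]], 'dist_coeffs': [0.0203, 0.0, 0.0, 0.0, 0.0], 'T_tool_cam': [[1.0, 0.0011, -0.0003, -0.0008], [0.001, -0.9549, -0.297, -0.0754], [-0.0006, 0.297, -0.9549, -0.1738], [0.0, 0.0, 0.0, 1.0]]}
```

View pics/scene0.png

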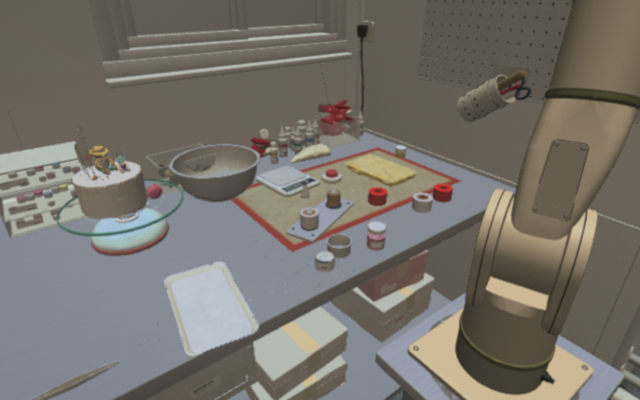

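View pics/side0.png

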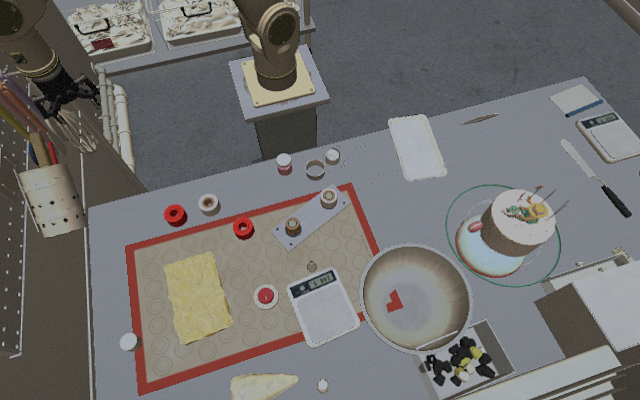

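View pics/wrist0.png

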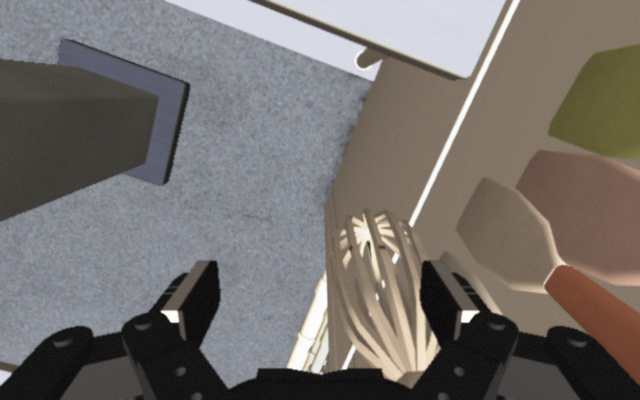

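The side view shows the stand from about (275,240) to (350,195). The spent core is near (292,226) and the part roll near (329,197). The white spare is at (208,204), the tray at (417,147), the cutter at (315,170) and the nozzle at (312,267). I'll zoom in and measure.

```bash
cat > h.py <<'E'
import numpy as np,cv2
from workcell import manip
from scipy.spatial.transform import Rotation as R
def campose(n,obs=None):
    i=manip.camera_info(n)
    if n!="wrist": return i,np.array(i["pose"])
    o=obs or manip.get_obs(); T=np.eye(4); T[:3,:3]=R.from_quat(o["ee_rot"]).as_matrix(); T[:3,3]=o["position"]
    return i,T@np.array(i["T_tool_cam"])
def ray(n,px,z,obs=None):
    i,P=campose(n,obs); px=np.atleast_2d(np.array(px,float)).reshape(-1,1,2)
    u=cv2.undistortPoints(px,np.array(i["intrinsics"]),np.array(i["dist_coeffs"])).reshape(-1,2)
    d=np.c_[u[:,0],-u[:,1],-np.ones(len(u))]@P[:3,:3].T
    return P[:3,3]+d*((z-P[2,3])/d[:,2])[:,None]
def proj(n,X,obs=None):
    i,P=campose(n,obs); X=np.atleast_2d(X); c=(X-P[:3,3])@P[:3,:3]
    c=c*[1,-1,-1]
    return cv2.projectPoints(c,np.zeros(3),np.zeros(3),np.array(i["intrinsics"]),np.array(i["dist_coeffs"]))[0].reshape(-1,2)
E
python3 - <<'E'
import cv2
a=cv2.imread("pics/side0.png"); cv2.imwrite("pics/s_z.png",cv2.resize(a[130:290,150:370],None,fx=3.6,fy=3.6,interpolation=cv2.INTER_CUBIC))
a=cv2.imread("pics/scene0.png"); cv2.imwrite("pics/c_z.png",cv2.resize(a[150:280,270:470],None,fx=4,fy=4,interpolation=cv2.INTER_CUBIC))
E
```

```text
(no output)
```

View pics/s_z.png

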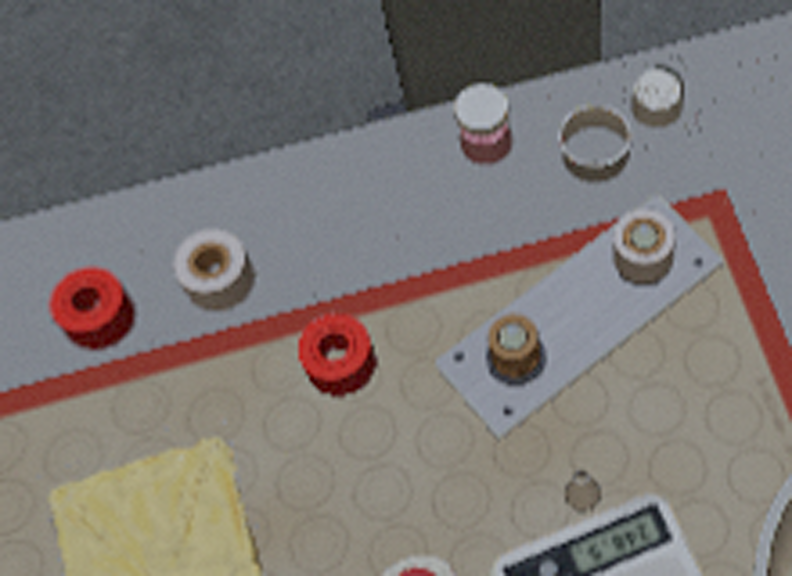

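View pics/c_z.png

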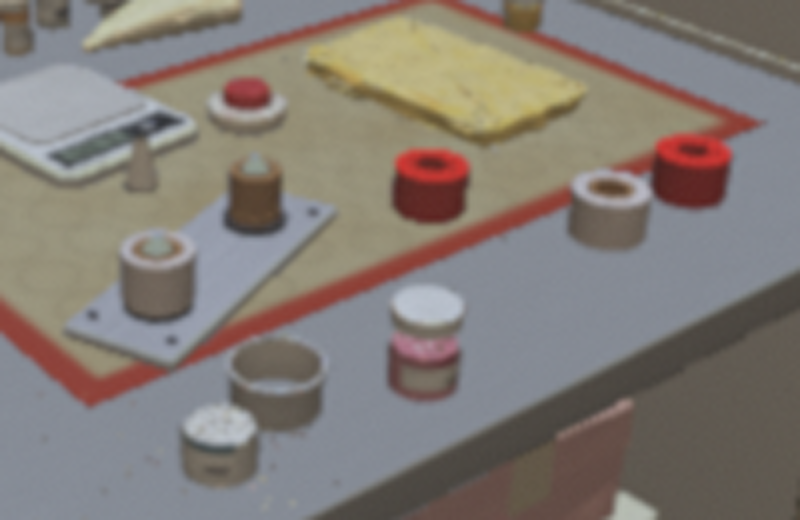

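The zooms show the spare's top at side px (208,203), the spent core's top at (292,222), the part roll's top at (329,195), and two red look-alikes flanking the spare.

Run:
```python
from h import *
f=lambda l:[(x/3.6+150-.36,y/3.6+130-.36) for x,y in l]
g=lambda l:[(x/4+270-.37,y/4+150-.37) for x,y in l]
np.set_printoptions(precision=4,suppress=True)
print("spare",ray("side",f([(210,260)]),.04),ray("scene",g([(610,187)]),.04))
print("core",ray("side",f([(513,336)]),.062),ray("scene",g([(256,164)]),.062))
print("spindle tip",ray("side",f([(512,330)]),.072))
print("part",ray("side",f([(643,235)]),.062),ray("scene",g([(158,247)]),.062))
c=ray("side",f([(437,362),(500,438),(722,262),(658,197)]),.016);print("plate",c,c.mean(0),np.linalg.norm(np.diff(c,axis=0),axis=1))
print("cutter",ray("side",f([(595,137)]),.033),"nozzle",ray("side",f([(581,473)]),.042))
print("jars",ray("side",f([(482,107),(658,88)]),.04), "red",ray("side",f([(337,345),(90,300)]),.04))
t=ray("side",[(388,121),(434,114),(447,175),(406,181)],.014);print("tray",t,t.mean(0),np.linalg.norm(np.diff(t,axis=0),axis=1))
# contour ellipses
p=cv2.imread("pics/side0.png"); d=np.load("pics/side0_d.npy"); i,P=campose("side")
K=np.array(i["intrinsics"])
v,u=np.mgrid[:400,:640]
un=cv2.undistortPoints(np.c_[u.ravel(),v.ravel()].astype(float).reshape(-1,1,2),K,np.array(i["dist_coeffs"])).reshape(400,640,2)
X=np.stack([un[...,0]*d,-un[...,1]*d,-d],-1)@P[:3,:3].T+P[:3,3]
for n,(x0,x1,y0,y1),zl in [("spare",(192,225,185,220),(.033,.047)),("core",(280,308,208,240),(.055,.068)),("part",(314,345,182,212),(.055,.07))]:
    s=X[y0:y1,x0:x1].reshape(-1,3); s=s[(s[:,2]>zl[0])&(s[:,2]<zl[1])]
    print(n,len(s),s.mean(0),(s.min(0)+s.max(0))/2,s.max(0)-s.min(0))
```

```text
spare [[ 0.4637 -0.3361  0.04  ]] [[ 0.4634 -0.3349  0.04  ]]
core [[ 0.6201 -0.1139  0.062 ]] [[ 0.6224 -0.1164  0.062 ]]
spindle tip [[ 0.6195 -0.1139  0.072 ]]
part [[0.5645 0.0142 0.062 ]] [[0.5643 0.0156 0.062 ]]
plate [[ 0.6022 -0.1776  0.016 ]
 [ 0.6826 -0.1458  0.016 ]
 [ 0.5867  0.079   0.016 ]
 [ 0.5085  0.0474  0.016 ]] [ 0.595  -0.0493  0.016 ] [0.0865 0.2444 0.0844]
cutter [[0.4422 0.0103 0.033 ]] nozzle [[ 0.7398 -0.0944  0.042 ]]
jars [[ 0.3852 -0.0773  0.04  ]
 [ 0.4143  0.0785  0.04  ]] red [[ 0.5735 -0.2515  0.04  ]
 [ 0.4703 -0.4374  0.04  ]]
tray [[0.3259 0.3123 0.014 ]
 [0.3472 0.4762 0.014 ]
 [0.5877 0.4075 0.014 ]
 [0.5679 0.2743 0.014 ]] [0.4572 0.3676 0.014 ] [0.1653 0.2501 0.1347]
spare 245 [ 0.4674 -0.3361  0.0393] [ 0.4654 -0.3361  0.0393] [0.0611 0.0578 0.0126]
core 130 [ 0.6232 -0.1148  0.0618] [ 0.6213 -0.115   0.0616] [0.0393 0.0384 0.0124]
part 209 [0.5688 0.0138 0.0616] [0.5682 0.0141 0.0624] [0.0501 0.0504 0.0147]
```

Positions agree across the views: the core–part spacing is 139.9 mm, against 140 nominal. Next I'll write a helper for tool-frame shifts and move above the spent core.

```bash
cat >> h.py <<'E'
def shift(x,y,z,yaw_deg=None,obs=None):
    o=obs or manip.get_obs(); M=R.from_quat(o["ee_rot"]).as_matrix()
    s=M.T@(np.array([x,y,z])-o["position"]); yw=np.degrees(np.arctan2(M[1,0],M[0,0]))
    print("t",round(float(np.ravel(o["clock"])[0]),2),"pos",np.round(o["position"],4),"yaw",round(yw,2),"j7",round(o["joint_pos"][6],3),"F",np.round(o["ft_force"],1),"T",np.round(o["torque"],2),"grip",np.round(o["grip_width"],3),"tilt",np.round(M[2,:],4))
    print("shift",np.round(s,4), "spin", None if yaw_deg is None else round(-np.radians((yaw_deg-yw+180)%360-180),4))
E
python3 -c "
from h import *
shift(.621,-.1145,.17,-10)"
```

```text
t 0.15 pos [ 0.2094 -0.5886  0.1986] yaw -70.42 j7 -0.088 F [-0.9  0.5  0.4] T [-0.01  0.    0.01] grip 1.002 tilt [-0.0011  0.     -1.    ]
shift [-0.3086 -0.5467  0.0289] spin -1.0544
```

Emit:
send_rows --steps '[[[-0.025, -0.045, 0], -0.1], [[-0.053, -0.094, 0], -0.22], [[-0.081, -0.143, 0], -0.35], [[-0.109, -0.193, 0], -0.48], [[-0.137, -0.242, 0], -0.6], [[-0.165, -0.292, 0], -0.72], [[-0.193, -0.341, 0.0], -0.84], [[-0.22, -0.39, 0.0], -0.95]]' --hand 1 --force 40

```text
clock: 1.15
position: [0.504, -0.2494, 0.1992]
ee_rot: [0.991, -0.137, -0.0, 0.0]
ft_force: [1.6, -0.1, 0.3]
grip_width: 0.999
```

```bash
python3 -c "
from h import *
shift(.621,-.1145,.17,-10)"
```

```text
t 1.15 pos [ 0.504  -0.2494  0.1992] yaw -15.78 j7 0.025 F [ 1.6 -0.1  0.3] T [-0.03  0.02  0.01] grip 0.999 tilt [ 0.e+00  3.e-04 -1.e+00]
shift [ 0.0759 -0.1616  0.0292] spin -0.1009
```

Emit:
send_rows --steps '[[[0.018, -0.04, 0.005], -0.05], [[0.038, -0.08, 0.015], -0.1], [[0.056, -0.12, 0.02], -0.1], [[0.07, -0.15, 0.027], -0.1], [[0.076, -0.1616, 0.029], -0.1], [[0.076, -0.1616, 0.029], -0.1], [[0.076, -0.1616, 0.029], -0.1], [[0.076, -0.1616, 0.029], -0.1]]'

```text
clock: 2.15
position: [0.6203, -0.118, 0.1706]
ee_rot: [0.996, -0.09, 0.0, 0.0]
ft_force: [1.0, 0.9, -0.1]
grip_width: 0.996
```

Run:
```python
from h import *
shift(.621,-.1145,.045,-10)
o=manip.get_obs(); p,d=manip.camera("wrist"); cv2.imwrite("pics/w1.png",p[:,:,::-1])
i,P=campose("wrist",o)
print(proj("wrist",[[.621,-.1145,.062],[.5645,.0145,.062]],o))
```

```text
t 2.15 pos [ 0.6203 -0.118   0.1706] yaw -10.37 j7 -0.209 F [ 1.   0.9 -0.1] T [-0.01  0.03  0.03] grip 0.996 tilt [ 4.e-04  8.e-04 -1.e+00]
shift [ 0.     -0.0037  0.1256] spin -0.0065
[[320.4522713  181.38854993]
 [214.13633007  28.75129692]]
```

View pics/w1.png

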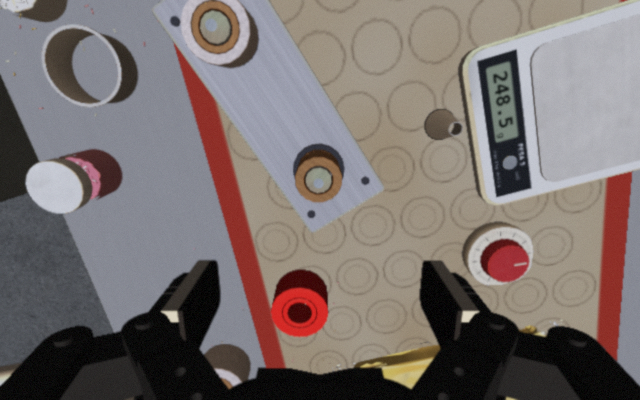

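The wrist view shows the core top at about (319,179), against a predicted (320,181). The jaws are clear and the red look-alike is at (300,305). I'll refine this from the core's brown ring.

Run:
```python
from h import *
o=manip.get_obs(); p,d=manip.camera("wrist")
hsv=cv2.cvtColor(p,cv2.COLOR_RGB2HSV)
print(hsv[165:195:3,319].tolist())
m=cv2.inRange(hsv,(8,70,100),(25,255,255)); m[:150]=0;m[215:]=0;m[:,:285]=0;m[:,355:]=0
m2=((d>0)&1).astype(np.uint8)
i,P=campose("wrist",o)
v,u=np.mgrid[:400,:640]
un=cv2.undistortPoints(np.c_[u.ravel(),v.ravel()].astype(float).reshape(-1,1,2),np.array(i["intrinsics"]),np.array(i["dist_coeffs"])).reshape(400,640,2)
X=np.stack([un[...,0]*d,-un[...,1]*d,-d],-1)@P[:3,:3].T+P[:3,3]
for n,(a,b,c,e) in dict(core=(285,355,140,215),part=(170,260,0,75)).items():
    s=X[c:e,a:b].reshape(-1,3); s=s[(s[:,2]>.056)&(s[:,2]<.068)]; print(n,len(s),s.mean(0),(s.min(0)+s.max(0))/2,s.max(0)-s.min(0))
q=p[140:215,285:355,::-1]; cv2.imwrite("pics/w1z.png",cv2.resize(q,None,fx=8,fy=8,interpolation=cv2.INTER_CUBIC))
print(ray("wrist",[(319,179)],.062,o))
shift(.621,-.1145,.045,-10)
```

```text
[[15, 128, 126], [28, 26, 119], [41, 23, 156], [41, 28, 153], [44, 23, 144], [107, 36, 164], [110, 35, 168], [108, 36, 171], [21, 28, 147], [19, 43, 143]]
core 1496 [ 0.61957331 -0.11182617  0.06145187] [ 0.61917622 -0.11275302  0.06201713] [0.04043222 0.04036372 0.0119654 ]
part 3520 [0.56567461 0.01335742 0.0611369 ] [0.56546496 0.01305979 0.06200534] [0.05160769 0.04660482 0.01198768]
[[ 0.62032903 -0.11193817  0.062     ]]
t 2.25 pos [ 0.6205 -0.1174  0.1705] yaw -10.33 j7 -0.209 F [-0.6  0.5  1.3] T [ 0.01 -0.03  0.01] grip 1.002 tilt [ 4.e-04  5.e-04 -1.e+00]
shift [-1.000e-04 -3.100e-03  1.255e-01] spin -0.0058
```

View pics/w1z.png

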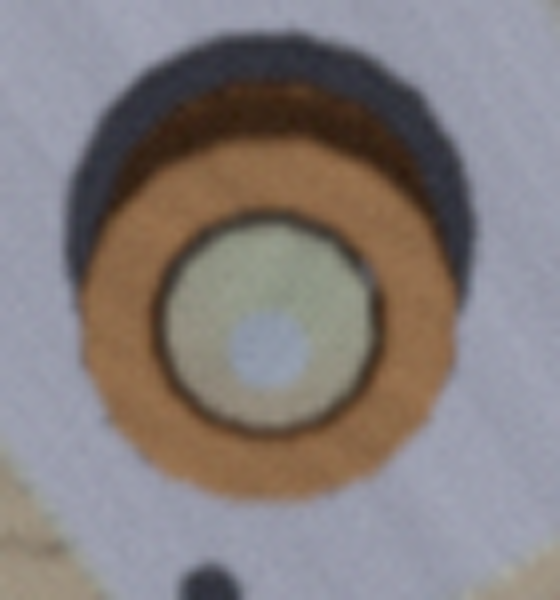

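The core centre comes out at (0.620,-0.113), and height and diameter match. I'll descend and grip.

Emit:
send_rows --steps '[[[-0.001, -0.0044, 0.03], 0], [[-0.001, -0.0044, 0.07], 0], [[-0.001, -0.0044, 0.11], 0], [[-0.001, -0.0044, 0.13], 0], [[-0.001, -0.0044, 0.138], 0], [[-0.001, -0.0044, 0.138], 0], [[-0.001, -0.0044, 0.138], 0], [[-0.001, -0.0044, 0.138], 0]]'

```text
clock: 3.25
position: [0.6213, -0.112, 0.0333]
ee_rot: [0.996, -0.089, 0.001, 0.0]
ft_force: [0.2, -0.3, -0.7]
grip_width: 0.999
```

Emit:
send_rows --steps '[[[0, 0, 0], 0], [[0, 0, 0], 0], [[0, 0, 0], 0], [[0, 0, 0], 0], [[0, 0, 0], 0], [[0, 0, 0], 0], [[0, 0, 0], 0], [[0, 0, 0], 0]]' --hand 0 --force 30

```text
clock: 4.25
position: [0.6205, -0.1119, 0.0322]
ee_rot: [0.996, -0.089, -0.0, 0.0]
ft_force: [-0.8, -0.3, 1.1]
grip_width: 0.18
```

Run:
```python
from h import *
shift(.62,-.113,.16,-10)
```

```text
t 4.25 pos [ 0.6205 -0.1119  0.0322] yaw -10.26 j7 -0.266 F [-0.8 -0.3  1.1] T [ 0.01  0.31 -0.02] grip 0.18 tilt [-2.e-04  1.e-04 -1.e+00]
shift [-0.0003  0.0011 -0.1278] spin -0.0045
```

Run:
```python
from h import *
for n in ("side","wrist"):
    p,d=manip.camera(n); a=p[:,:,::-1]
    if n=="side": a=cv2.resize(a[170:290,230:370],None,fx=5,fy=5,interpolation=cv2.INTER_CUBIC)
    cv2.imwrite(f"pics/g1{n}.png",a)
print(manip.get_obs()["grip_width"])
```

```text
0.18135818342522306
```

View pics/g1side.png

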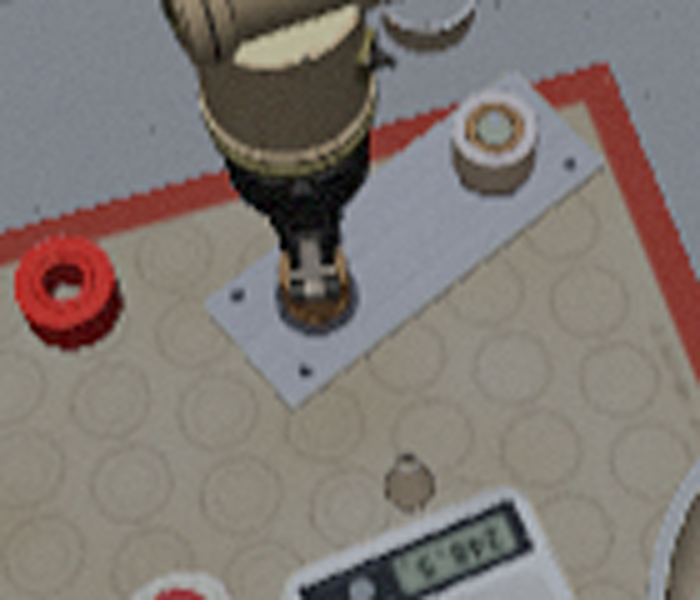

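View pics/g1wrist.png

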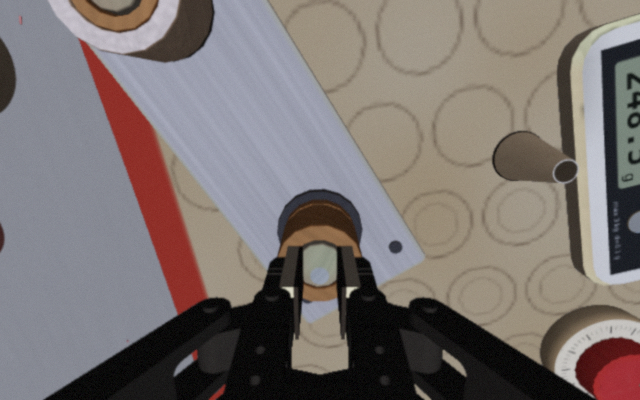

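Closed opening is 15 mm, not 41 mm, so something is off. I'll check finger heights from depth.

Run:
```python
from h import *
o=manip.get_obs(); p,d=manip.camera("wrist")
i,P=campose("wrist",o)
v,u=np.mgrid[:400,:640]
un=cv2.undistortPoints(np.c_[u.ravel(),v.ravel()].astype(float).reshape(-1,1,2),np.array(i["intrinsics"]),np.array(i["dist_coeffs"])).reshape(400,640,2)
C=np.stack([un[...,0]*d,-un[...,1]*d,-d],-1); T=np.array(i["T_tool_cam"]); X=C@T[:3,:3].T+T[:3,3]
np.set_printoptions(precision=3,suppress=True)
for r in (240,250,260,270,280,290,300,320):
    print(r,[(c,(X[r,c]*1000).round(0).tolist()) for c in (270,284,290,296,304,320,335,346,352,366)])
a=cv2.resize(p[180:330,230:410,::-1],None,fx=4,fy=4,interpolation=cv2.INTER_CUBIC);cv2.imwrite("pics/g1wz.png",a)
```

```text
240 [(270, [-31.0, 9.0, 16.0]), (284, [-17.0, -10.0, -27.0]), (290, [-14.0, -11.0, -29.0]), (296, [-12.0, -12.0, -30.0]), (304, [-8.0, -11.0, -29.0]), (320, [-1.0, -9.0, -25.0]), (335, [6.0, -11.0, -29.0]), (346, [11.0, -12.0, -29.0]), (352, [14.0, -11.0, -29.0]), (366, [27.0, 9.0, 17.0])]
250 [(270, [-31.0, 16.0, 17.0]), (284, [-17.0, -7.0, -29.0]), (290, [-14.0, -11.0, -40.0]), (296, [-11.0, -12.0, -40.0]), (304, [-8.0, -7.0, -31.0]), (320, [-1.0, -8.0, -32.0]), (335, [6.0, -6.0, -29.0]), (346, [11.0, -11.0, -39.0]), (352, [13.0, -11.0, -39.0]), (366, [27.0, 16.0, 17.0])]
260 [(270, [-31.0, 22.0, 17.0]), (284, [-16.0, -7.0, -41.0]), (290, [-13.0, -12.0, -49.0]), (296, [-10.0, -11.0, -48.0]), (304, [-8.0, -4.0, -34.0]), (320, [-1.0, -5.0, -36.0]), (335, [6.0, -3.0, -33.0]), (346, [10.0, -12.0, -50.0]), (352, [12.0, -11.0, -48.0]), (366, [19.0, -7.0, -40.0])]
270 [(270, [-21.0, -8.0, -50.0]), (284, [-14.0, -11.0, -57.0]), (290, [-12.0, -12.0, -57.0]), (296, [-10.0, -12.0, -58.0]), (304, [-8.0, 1.0, -35.0]), (320, [-1.0, -1.0, -38.0]), (335, [6.0, 1.0, -34.0]), (346, [9.0, -11.0, -57.
[... 519 characters left out ...]
0, -29.0]), (335, [7.0, 15.0, -29.0]), (346, [8.0, -10.0, -68.0]), (352, [10.0, -13.0, -72.0]), (366, [14.0, -14.0, -75.0])]
300 [(270, [-16.0, -14.0, -80.0]), (284, [-12.0, -12.0, -78.0]), (290, [-10.0, -12.0, -78.0]), (296, [-9.0, -7.0, -70.0]), (304, [-11.0, 50.0, 16.0]), (320, [-1.0, 20.0, -29.0]), (335, [9.0, 51.0, 17.0]), (346, [8.0, -7.0, -70.0]), (352, [10.0, -12.0, -78.0]), (366, [14.0, -12.0, -78.0])]
320 [(270, [-15.0, -12.0, -88.0]), (284, [-11.0, -12.0, -88.0]), (290, [-11.0, -5.0, -78.0]), (296, [-9.0, 2.0, -68.0]), (304, [-12.0, 77.0, 32.0]), (320, [-1.0, 77.0, 32.0]), (335, [10.0, 77.0, 32.0]), (346, [8.0, 1.0, -71.0]), (352, [9.0, -12.0, -88.0]), (366, [13.0, -12.0, -88.0])]
```

View pics/g1wz.png

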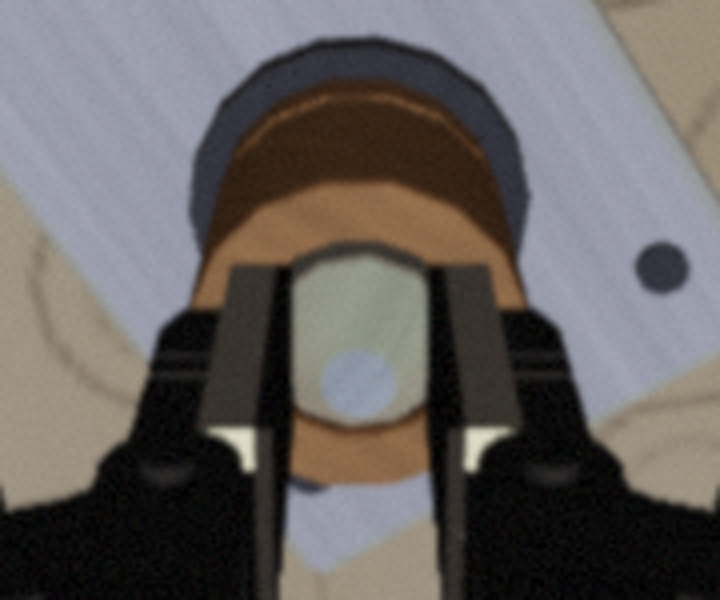

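Depth puts the fingertips about 30 mm behind the TCP along the tool axis, at the level of the core's top. They closed on the spindle's tapered tip. I'll compare with the first picture, where the gripper was open.

Run:
```python
from h import *
d=np.load("pics/wrist0_d.npy")
i=manip.camera_info("wrist")
v,u=np.mgrid[:400,:640]
un=cv2.undistortPoints(np.c_[u.ravel(),v.ravel()].astype(float).reshape(-1,1,2),np.array(i["intrinsics"]),np.array(i["dist_coeffs"])).reshape(400,640,2)
C=np.stack([un[...,0]*d,-un[...,1]*d,-d],-1); T=np.array(i["T_tool_cam"]); X=C@T[:3,:3].T+T[:3,3]
for r in (264,270,280,290,300,320):
    print(r,[(c,(X[r,c]*1000).round(0).tolist()) for c in (190,200,206,212,216,424,430,440)])
print(manip.grip_depth, manip.get_obs()["position"])
```

```text
264 [(190, [-491.0, 548.0, 999.0]), (200, [-48.0, -12.0, -53.0]), (206, [-46.0, -12.0, -52.0]), (212, [-44.0, -10.0, -50.0]), (216, [-43.0, -9.0, -47.0]), (424, [42.0, -9.0, -47.0]), (430, [42.0, -12.0, -53.0]), (440, [47.0, -11.0, -52.0])]
270 [(190, [-494.0, 573.0, 999.0]), (200, [-46.0, -11.0, -57.0]), (206, [-44.0, -12.0, -58.0]), (212, [-43.0, -9.0, -53.0]), (216, [-43.0, -6.0, -47.0]), (424, [42.0, -6.0, -48.0]), (430, [42.0, -10.0, -55.0]), (440, [45.0, -12.0, -57.0])]
280 [(190, [-48.0, -12.0, -64.0]), (200, [-44.0, -11.0, -63.0]), (206, [-44.0, -9.0, -59.0]), (212, [-44.0, -5.0, -52.0]), (216, [-44.0, -2.0, -48.0]), (424, [42.0, -3.0, -49.0]), (430, [41.0, -7.0, -57.0]), (440, [43.0, -11.0, -63.0])]
290 [(190, [-46.0, -11.0, -69.0]), (200, [-43.0, -9.0, -67.0]), (206, [-43.0, -6.0, -62.0]), (212, [-43.0, -2.0, -55.0]), (216, [-43.0, 1.0, -50.0]), (424, [42.0, 1.0, -51.0]), (430, [42.0, -3.0, -57.0]), (440, [41.0, -10.0, -68.0])]
300 [(190, [-44.0, -10.0, -75.0]), (200, [-44.0, -5.0, -67.0]), (206, [-43.0, -2.0, -62.0]), (212, [-43.0, 3.0, -55.0]), (216, [-43.0, 5.0, -51.0]), (424, [41.0, 5.0, -53.0]), (430, [42.0, 0.0, -59.0]), (440, [42.0, -6.0, -68.0])]
320 [(190, [-44.0, -4.0, -77.0]), (200, [-44.0, 1.0, -69.0]), (206, [-44.0, 6.0, -63.0]), (212, [-43.0, 10.0, -58.0]), (216, [-414.0, 796.0, 998.0]), (424, [55.0, 40.0, -18.0]), (430, [42.0, 9.0, -60.0]), (440, [42.0, 1.0, -69.0])]
0.0187 [ 0.62046409 -0.111948    0.03216933]
```

Confirmed: open tips are at tool z≈−46 mm and nearly shut tips at −33 mm. The 13 mm swing matches the spec, but both are about 33 mm short of the reported TCP. World heights from this camera are right, since it put the core top at 62 mm, so I'll work from the observed finger position and go about 44 mm deeper.

Emit:
send_rows --steps '[[[0, 0, 0], 0], [[0, 0, 0], 0], [[0, 0, 0], 0], [[0, 0, 0], 0], [[0, 0, 0], 0], [[0, 0, 0], 0], [[0, 0.001, 0], 0], [[0, 0.001, 0.004], 0]]' --hand 1

```text
clock: 5.4
position: [0.6206, -0.1131, 0.0284]
ee_rot: [0.996, -0.089, 0.0, 0.0]
ft_force: [-0.1, 0.3, -0.1]
grip_width: 0.996
```

Emit:
send_rows --steps '[[[0, 0, 0.008], 0], [[0, 0, 0.017], 0], [[0, 0, 0.025], 0], [[0, 0, 0.034], 0], [[0, 0, 0.04], 0], [[0, 0, 0.04], 0], [[0, 0, 0.04], 0], [[0, 0, 0.04], 0]]'

```text
clock: 6.4
position: [0.6207, -0.113, -0.0114]
ee_rot: [0.996, -0.089, 0.0, 0.0]
ft_force: [0.9, -0.0, 0.5]
grip_width: 1.005
```

Emit:
send_rows --steps '[[[0, 0, 0], 0], [[0, 0, 0], 0], [[0, 0, 0], 0], [[0, 0, 0], 0], [[0, 0, 0], 0], [[0, 0, 0], 0], [[0, 0, 0], 0], [[0, 0, 0], 0]]' --hand 0 --force 30

```text
clock: 7.4
position: [0.6207, -0.113, -0.0115]
ee_rot: [0.996, -0.089, 0.0, 0.0]
ft_force: [-1.6, -0.3, 5.4]
grip_width: 0.478
```

Run:
```python
from h import *
shift(.62,-.113,.12,-10)
p,d=manip.camera("wrist");cv2.imwrite("pics/g2.png",p[150:350,170:470,::-1])
```

```text
t 7.4 pos [ 0.6207 -0.113  -0.0115] yaw -10.26 j7 -0.284 F [-1.6 -0.3  5.4] T [-0.02  0.1  -0.02] grip 0.478 tilt [ 6.e-04  0.e+00 -1.e+00]
shift [-0.0006  0.0002 -0.1315] spin -0.0045
```

View pics/g2.png

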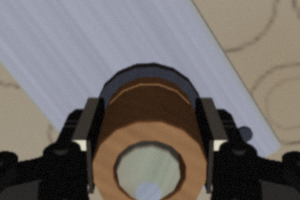

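The grip is 40.6 mm, so the core is held. I'll lift it straight off and carry it to the tray.

Emit:
send_rows --steps '[[[0, 0, -0.015], 0], [[0, 0, -0.05], 0], [[0, 0, -0.09], 0], [[0, 0, -0.125], 0], [[-0.015, -0.027, -0.14], 0], [[-0.04, -0.073, -0.14], 0], [[-0.066, -0.12, -0.14], 0], [[-0.093, -0.167, -0.14], 0]]'

```text
clock: 8.45
position: [0.5578, 0.0695, 0.1289]
ee_rot: [0.996, -0.089, 0.0, 0.0]
ft_force: [0.7, -0.1, -0.1]
grip_width: 0.481
```

Emit:
send_rows --steps '[[[-0.027, -0.048, 0], 0], [[-0.054, -0.097, 0], 0], [[-0.081, -0.146, 0], 0], [[-0.108, -0.194, 0], 0], [[-0.133, -0.238, 0], 0], [[-0.148, -0.265, 0], 0], [[-0.154, -0.275, 0], 0], [[-0.154, -0.275, 0], 0]]'

```text
clock: 9.45
position: [0.4561, 0.3657, 0.1283]
ee_rot: [0.996, -0.089, -0.0, 0.0]
ft_force: [0.7, -0.5, -1.4]
grip_width: 0.48
```

Run:
```python
from h import *
shift(.457,.366,-.027,-11)
o=manip.get_obs();p,d=manip.camera("wrist");cv2.imwrite("pics/t1.png",p[:,:,::-1])
p,d=manip.camera("side");cv2.imwrite("pics/t1s.png",p[:,:,::-1])
```

```text
t 9.45 pos [0.4561 0.3657 0.1283] yaw -10.23 j7 -1.137 F [ 0.7 -0.5 -1.4] T [-0.02  0.    0.02] grip 0.48 tilt [ 0.e+00  4.e-04 -1.e+00]
shift [ 0.0009 -0.0005  0.1553] spin 0.0135
```

View pics/t1.png

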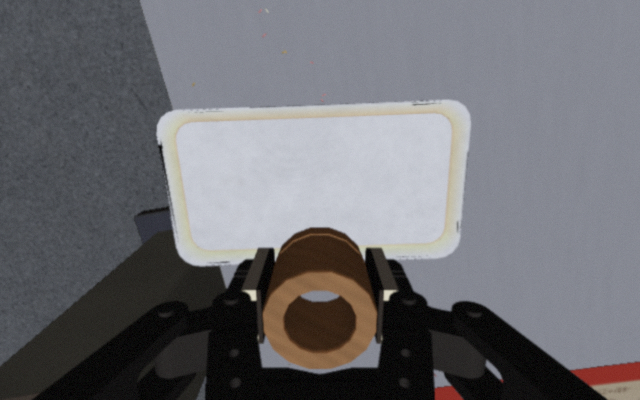

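View pics/t1s.png

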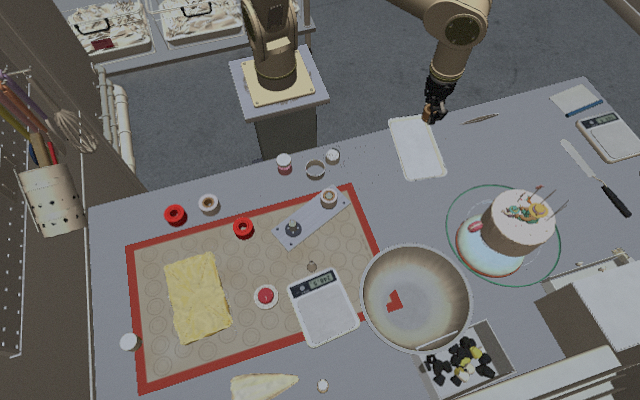

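The core is held and the tray shows at wrist px (157–470, 95–265). I'll check its centre and the table edge.

Run:
```python
from h import *
o=manip.get_obs()
c=ray("wrist",[(160,110),(467,100),(459,256),(181,264)],.014,o); print(c.round(4),c.mean(0))
c=ray("wrist",[(180,122),(446,115),(441,243),(198,250)],.004,o); print(c.round(4),c.mean(0))
```

```text
[[0.3408 0.4484 0.014 ]
 [0.5853 0.4113 0.014 ]
 [0.5705 0.2733 0.014 ]
 [0.3158 0.312  0.014 ]] [0.45307759 0.36120528 0.014     ]
[[0.3496 0.4363 0.004 ]
 [0.5714 0.4013 0.004 ]
 [0.5582 0.2841 0.004 ]
 [0.3306 0.3188 0.004 ]] [0.4524612 0.360129  0.004    ]
```

Emit:
send_rows --steps '[[[0, 0.004, 0.03], 0], [[0, 0.004, 0.07], 0], [[0, 0.004, 0.11], 0], [[0, 0.004, 0.135], 0], [[0, 0.004, 0.147], 0], [[0, 0.004, 0.152], 0], [[0, 0.004, 0.155], 0], [[0, 0.004, 0.155], 0]]'

```text
clock: 10.55
position: [0.4557, 0.3622, -0.0262]
ee_rot: [0.996, -0.089, 0.0, -0.0]
ft_force: [0.6, 0.2, -0.3]
grip_width: 0.477
```

Emit:
send_rows --steps '[[[0, 0, 0], 0], [[0, 0, 0], 0], [[0, 0, 0], 0], [[0, 0, 0], 0], [[0, 0, 0], 0], [[0, 0, 0], 0], [[0, 0, -0.005], 0], [[0, 0, -0.02], 0]]' --hand 1

```text
clock: 11.55
position: [0.4549, 0.3617, -0.0066]
ee_rot: [0.996, -0.089, -0.0, 0.0]
ft_force: [-0.5, -0.7, 0.0]
grip_width: 0.999
```

Emit:
send_rows --steps '[[[0, 0, -0.03], 0], [[0, 0, -0.07], 0], [[0, 0, -0.11], 0], [[0, 0, -0.14], 0], [[0, 0, -0.16], 0], [[0, 0, -0.16], 0], [[0, 0, -0.16], 0], [[0, 0, -0.16], 0]]'

```text
clock: 12.55
position: [0.4549, 0.3616, 0.1519]
ee_rot: [0.996, -0.089, -0.001, 0.001]
ft_force: [0.7, 0.5, -0.4]
grip_width: 0.998
```

Run:
```python
from h import *
shift(.62,-.14,.16,-11)
o=manip.get_obs();p,d=manip.camera("wrist");cv2.imwrite("pics/t2.png",p[:,:,::-1])
```

```text
t 12.55 pos [0.4549 0.3616 0.1519] yaw -10.25 j7 -1.12 F [ 0.7  0.5 -0.4] T [ 0.    0.   -0.03] grip 0.998 tilt [-0.0014  0.0014 -1.    ]
shift [ 0.2518  0.4642 -0.0078] spin 0.013
```

View pics/t2.png

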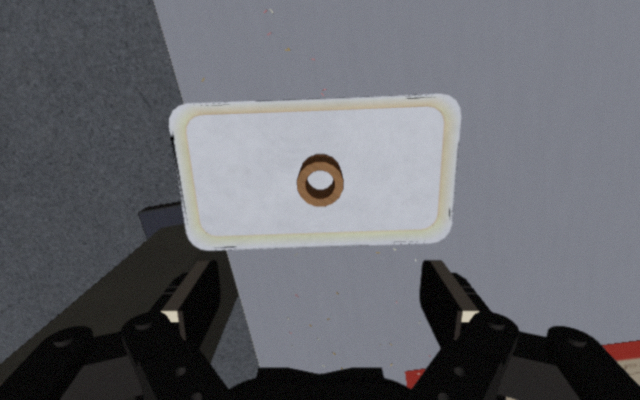

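The core stands at (320,183), near the middle of the tray floor. Next I'll go back over the freed spindle to measure it and its lugs.

Emit:
send_rows --steps '[[[0.024, 0.042, 0], 0], [[0.052, 0.091, 0], 0], [[0.08, 0.141, 0], 0], [[0.108, 0.19, 0], 0], [[0.136, 0.24, 0], 0], [[0.164, 0.29, 0], 0], [[0.192, 0.34, 0.0], 0], [[0.22, 0.39, 0], 0]]'

```text
clock: 13.6
position: [0.6025, -0.0627, 0.1526]
ee_rot: [0.996, -0.089, -0.0, 0.0]
ft_force: [0.9, 1.1, -0.3]
grip_width: 0.998
```

Emit:
send_rows --steps '[[[0.016, 0.028, 0.01], 0], [[0.025, 0.045, 0.02], 0], [[0.027, 0.048, 0.03], 0], [[0.027, 0.048, 0.03], 0], [[0.027, 0.048, 0.03], 0], [[0.027, 0.048, 0.03], 0], [[0.027, 0.048, 0.03], 0], [[0.027, 0.048, 0.03], 0]]'

```text
clock: 14.6
position: [0.6205, -0.1129, 0.1234]
ee_rot: [0.996, -0.089, 0.0, 0.0]
ft_force: [0.3, 0.1, -0.1]
grip_width: 1.002
```

Run:
```python
from h import *
shift(.62,-.113,.13,-11)
o=manip.get_obs();p,d=manip.camera("wrist");cv2.imwrite("pics/l1.png",p[:,:,::-1]);np.save("pics/l1.npy",p);np.save("pics/l1d.npy",d)
c=proj("wrist",[[.62,-.113,.072],[.62,-.113,.022]],o);print(c)
u,v=c.mean(0).astype(int);cv2.imwrite("pics/l1z.png",cv2.resize(p[v-45:v+45,u-45:u+45,::-1],None,fx=6.6,fy=6.6,interpolation=cv2.INTER_CUBIC));print(u-45,v-45)
import pickle;pickle.dump(o,open("pics/l1.pkl","wb"))
```

```text
t 14.6 pos [ 0.6205 -0.1129  0.1234] yaw -10.25 j7 -0.229 F [ 0.3  0.1 -0.1] T [ 0.03 -0.04  0.02] grip 1.002 tilt [ 4.e-04  1.e-04 -1.e+00]
shift [-0.0004  0.0002 -0.0066] spin 0.0131
[[320.04985754 207.47177638]
 [319.89385845 188.09622422]]
274 152
```

View pics/l1z.png

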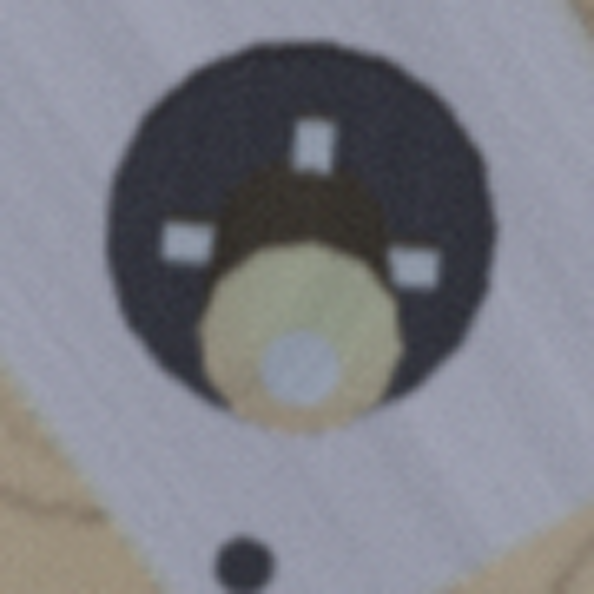

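The lugs show as three bright tabs at zoom (188,242), (314,146) and (414,267). The tip is at (299,369).

Run:
```python
from h import *
import pickle;o=pickle.load(open("pics/l1.pkl","rb"))
f=lambda l:[(x/6.6+274-.42,y/6.6+152-.42) for x,y in l]
tip=ray("wrist",f([(299,369)]),.072,o)[0];print("tip",tip)
L=ray("wrist",f([(188,242),(414,267),(314,146)]),.028,o);print(L)
a=L[1]-L[0];print("axis mid",(L[0]+L[1])/2,"angle",np.degrees(np.arctan2(a[1],a[0])))
for q in L: w=q-tip; print(np.hypot(w[0],w[1]),np.degrees(np.arctan2(w[1],w[0])))
# seat rim via contour of dark
p=np.load("pics/l1.npy");hsv=cv2.cvtColor(p,cv2.COLOR_RGB2GRAY)
print(ray("wrist",f([(107,235),(496,230),(305,40)]),.022,o))
```

```text
tip [ 0.61920281 -0.11286761  0.072     ]
[[ 0.60599676 -0.10888092  0.028     ]
 [ 0.63286982 -0.11703654  0.028     ]
 [ 0.62342323 -0.0997384   0.028     ]]
axis mid [ 0.61943329 -0.11295873  0.028     ] angle -16.882346830929894
0.013794696897841961 163.20182053801568
0.014288702847929815 -16.963604263971533
0.013790866331748718 72.17987800960603
[[ 0.59554389 -0.10774971  0.022     ]
 [ 0.64380771 -0.11587782  0.022     ]
 [ 0.62448355 -0.0878338   0.022     ]]
```

The spindle axis is at (0.6193,−0.1129) and the lugs lie at about −17° (mod 90°). I'll now view the spare obliquely, to try to see its notches through the bore.

Emit:
send_rows --steps '[[[-0.022, 0.03, 0.0], 0], [[-0.05, 0.066, 0.01], 0], [[-0.08, 0.106, 0.03], 0], [[-0.104, 0.137, 0.055], 0], [[-0.1144, 0.1513, 0.073], 0], [[-0.1144, 0.1513, 0.073], 0], [[-0.1144, 0.1513, 0.073], 0], [[-0.1144, 0.1513, 0.073], 0]]'

```text
clock: 15.65
position: [0.4824, -0.2406, 0.0512]
ee_rot: [0.996, -0.089, 0.001, 0.0]
ft_force: [-0.6, 1.0, -0.4]
grip_width: 0.998
```

Run:
```python
from h import *
shift(.464,-.3355,.13,-11)
o=manip.get_obs();p,d=manip.camera("wrist");cv2.imwrite("pics/n1.png",p[:,:,::-1]);np.save("pics/n1.npy",p);np.save("pics/n1d.npy",d)
c=proj("wrist",[[.464,-.3355,.04],[.464,-.3355,.0]],o);print(c)
u,v=c.mean(0).astype(int);q=p[v-50:v+50,u-50:u+50,::-1];q=np.clip(q.astype(float)*1.0,0,255).astype(np.uint8)
q=np.hstack([q,np.clip(q.astype(float)*3,0,255).astype(np.uint8)])
cv2.imwrite("pics/n1z.png",cv2.resize(q,None,fx=4,fy=4,interpolation=cv2.INTER_CUBIC));print(u-50,v-50)
import pickle;pickle.dump(o,open("pics/n1.pkl","wb"))
```

```text
t 15.65 pos [ 0.4824 -0.2406  0.0512] yaw -10.16 j7 0.071 F [-0.6  1.  -0.4] T [-0.   -0.   -0.04] grip 0.998 tilt [ 1.8e-03  1.0e-04 -1.0e+00]
shift [-0.0012  0.0966 -0.0788] spin 0.0147
[[318.90685771 365.24325987]
 [318.86595444 325.68153602]]
268 295
```

View pics/n1z.png

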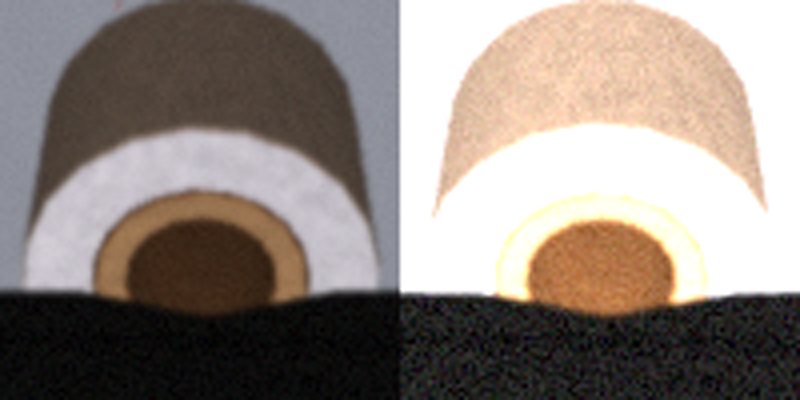

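The notches aren't visible, because the gripper body hides the far bore wall. I'll search for them by turning instead. Next I'll hover over the spare for a precise centre.

Emit:
send_rows --steps '[[[0, 0.012, -0.02], 0], [[0, 0.035, -0.05], 0], [[-0.001, 0.06, -0.073], 0], [[-0.001, 0.085, -0.079], 0], [[-0.001, 0.0966, -0.079], 0], [[-0.001, 0.0966, -0.079], 0], [[-0.001, 0.0966, -0.079], 0], [[-0.001, 0.0966, -0.079], 0]]'

```text
clock: 16.7
position: [0.463, -0.3352, 0.129]
ee_rot: [0.996, -0.089, -0.0, -0.0]
ft_force: [0.0, -0.3, 0.5]
grip_width: 0.999
```

Run:
```python
from h import *
shift(.464,-.3355,-.032,-11)
o=manip.get_obs();p,d=manip.camera("wrist");cv2.imwrite("pics/r1.png",p[:,:,::-1])
hsv=cv2.cvtColor(p,cv2.COLOR_RGB2HSV)
c=proj("wrist",[[.464,-.3355,.04]],o)[0];print(c)
u,v=c.astype(int)
i,P=campose("wrist",o)
vv,uu=np.mgrid[:400,:640]
un=cv2.undistortPoints(np.c_[uu.ravel(),vv.ravel()].astype(float).reshape(-1,1,2),np.array(i["intrinsics"]),np.array(i["dist_coeffs"])).reshape(400,640,2)
X=np.stack([un[...,0]*d,-un[...,1]*d,-d],-1)@P[:3,:3].T+P[:3,3]
m=np.zeros((400,640),np.uint8);w=60
m[v-w:v+w,u-w:u+w]=((np.abs(X[...,2]-.04)<.004)*255).astype(np.uint8)[v-w:v+w,u-w:u+w]
cs,_=cv2.findContours(m,cv2.RETR_EXTERNAL,cv2.CHAIN_APPROX_NONE);k=max(cs,key=cv2.contourArea)
q=ray("wrist",k.reshape(-1,2).astype(float),.04,o)
(cx,cy),r=cv2.minEnclosingCircle((q[:,:2]*1000).astype(np.float32));print(cx,cy,r)
A=np.c_[2*q[:,:2],np.ones(len(q))];s=np.linalg.lstsq(A,(q[:,:2]**2).sum(1),rcond=None)[0];print("fit",s[:2],np.sqrt(s[2]+s[0]**2+s[1]**2))
print(proj("wrist",[[s[0],s[1],.04]],o))
```

```text
t 16.7 pos [ 0.463  -0.3352  0.129 ] yaw -10.17 j7 0.271 F [ 0.  -0.3  0.5] T [-0.03  0.01 -0.01] grip 0.999 tilt [-3.e-04 -4.e-04 -1.e+00]
shift [0.001  0.0002 0.161 ] spin 0.0145
[321.7965387  192.22166609]
463.3526916503906 -335.39276123046875 29.616912841796875
fit [ 0.46339967 -0.33531291] 0.02910632608224314
[[321.01354779 192.12828951]]
```

View pics/r1.png

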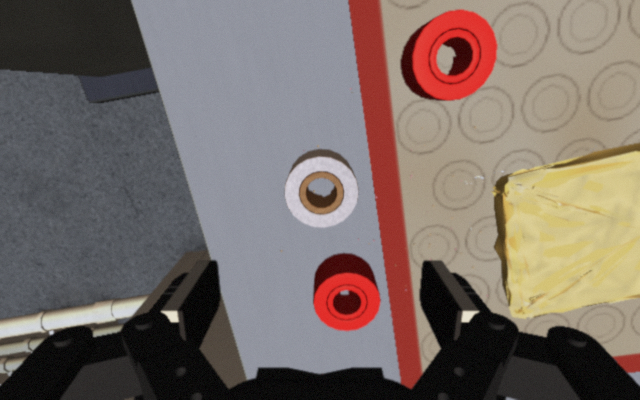

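Run:
```python
import cv2
a=cv2.imread("pics/r1.png")[160:230,285:357]
import numpy as np
b=cv2.resize(a,None,fx=8,fy=8,interpolation=cv2.INTER_CUBIC)
cv2.imwrite("pics/r1z.png",np.clip(b.astype(float)*1.5,0,255).astype(np.uint8))
```

```text
(no output)
```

View pics/r1z.png

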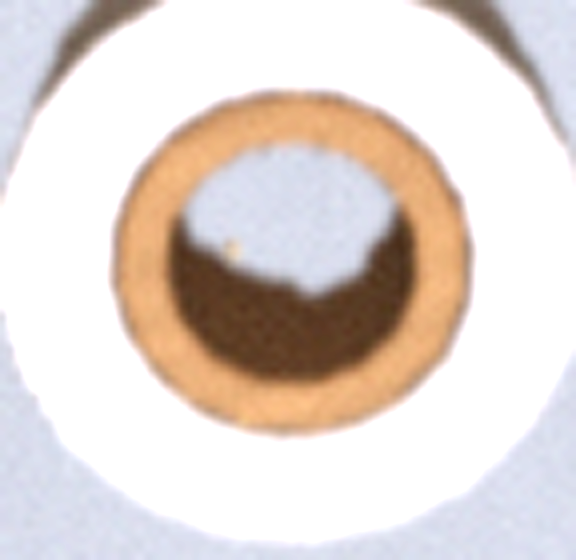

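Emit:
send_rows --steps '[[[0, 0, 0.03], 0], [[0, 0, 0.07], 0], [[0, 0, 0.11], 0], [[0, 0, 0.14], 0], [[0, 0, 0.155], 0], [[0, 0, 0.161], 0], [[0, 0, 0.161], 0], [[0, 0, 0.161], 0]]'

```text
clock: 17.75
position: [0.4634, -0.3368, -0.0307]
ee_rot: [0.996, -0.089, 0.001, 0.001]
ft_force: [-0.0, -1.0, -0.2]
grip_width: 1.0
```

The foot opening shows a small outward bump around zoom (300–370,285), which is probably a notch. I'll map the edge to polar coordinates on z=0.

Run:
```python
from h import *
a=cv2.imread("pics/r1.png")[160:230,285:357]
g=cv2.resize(a,None,fx=8,fy=8,interpolation=cv2.INTER_CUBIC)
m=((g[...,0]>75)&(g[...,0]>g[...,2].astype(int)-25)).astype(np.uint8)
print(g[180,300],g[350,300],g[110,300])
# boundary along columns: lower end of bluish region in the bore
o=dict(position=[.463,-.3352,.129],ee_rot=[0.996,-0.089,0,0])
q=np.array(o["ee_rot"]);
ang=np.radians(-10.17);o["ee_rot"]=[np.cos(ang/2),np.sin(ang/2),0,0]
C=np.array([.4634,-.3353])
for x in range(184,408,8):
    y=200
    while m[y,x] and y<400:y+=1
    w=ray("wrist",[((x)/8+285-.44,y/8+160-.44)],0,o)[0][:2]-C
    print(x,y,round(np.hypot(*w)*1000,1),round(np.degrees(np.arctan2(w[1],w[0])),0))
shift(.4634,-.3353,-.032)
```

```text
[158 147 143] [25 42 64] [ 81 116 155]
184 200 12.9 -170.0
192 244 14.8 -149.0
200 249 14.6 -145.0
208 252 14.2 -142.0
216 257 14.1 -137.0
224 262 14.1 -133.0
232 245 11.9 -134.0
240 272 14.3 -124.0
248 275 14.3 -120.0
256 278 14.3 -116.0
264 281 14.5 -112.0
272 283 14.5 -108.0
280 284 14.6 -105.0
288 284 14.5 -101.0
296 290 15.2 -98.0
304 295 15.9 -94.0
312 297 16.3 -91.0
320 295 16.2 -88.0
328 292 16.1 -84.0
336 288 15.9 -81.0
344 284 15.8 -77.0
352 280 15.7 -73.0
360 275 15.7 -69.0
368 261 14.8 -63.0
376 245 13.9 -55.0
384 238 14.0 -50.0
392 226 13.9 -43.0
400 200 13.3 -30.0
t 17.75 pos [ 0.4634 -0.3368 -0.0307] yaw -10.26 j7 0.198 F [-0.  -1.  -0.2] T [-0.    0.05 -0.01] grip 1.0 tilt [ 1.6e-03  9.0e-04 -1.0e+00]
shift [-0.0003 -0.0015  0.0013] spin None
```

Emit:
send_rows --steps '[[[0, -0.001, 0.001], 0], [[0, -0.001, 0.001], 0], [[0, -0.001, 0.001], 0], [[0, -0.001, 0.001], 0], [[0, -0.001, 0.001], 0], [[0, -0.001, 0.001], 0], [[0, -0.001, 0.001], 0], [[0, -0.001, 0.001], 0]]' --hand 0 --force 40

```text
clock: 18.75
position: [0.4633, -0.3355, -0.032]
ee_rot: [0.996, -0.089, 0.0, 0.0]
ft_force: [-0.8, 2.2, 5.3]
grip_width: 0.684
```

The notch spans about −98° to −65°, centred near −82°, which is 8° mod 90. The 34° width agrees with 8.5 mm. The lugs are at −17°, so the roll needs about −25° in world, or a spin of +0.436. The grip holds 58 mm. Lift and carry.

Emit:
send_rows --steps '[[[0, 0, -0.015], 0], [[0, 0, -0.05], 0], [[0, 0, -0.085], 0], [[0.01, -0.022, -0.11], 0.05], [[0.027, -0.06, -0.122], 0.15], [[0.05, -0.11, -0.122], 0.25], [[0.073, -0.16, -0.122], 0.35], [[0.094, -0.206, -0.122], 0.436]]'

```text
clock: 19.75
position: [0.593, -0.1476, 0.0902]
ee_rot: [0.953, -0.304, 0.0, -0.0]
ft_force: [0.9, -0.6, -0.3]
grip_width: 0.686
```

Run:
```python
from h import *
shift(.6193,-.1129,.06,-35.2)
```

```text
t 19.75 pos [ 0.593  -0.1476  0.0902] yaw -35.39 j7 -0.585 F [ 0.9 -0.6 -0.3] T [-0.03 -0.03  0.02] grip 0.686 tilt [ 8.e-04 -3.e-04 -1.e+00]
shift [ 0.0013 -0.0435  0.0303] spin -0.0033
```

Emit:
send_rows --steps '[[[0.0, -0.015, 0], 0], [[0.001, -0.032, 0], 0], [[0.0013, -0.043, 0], 0], [[0.0013, -0.0435, 0], 0], [[0.0013, -0.0435, 0], 0], [[0.0013, -0.0435, 0], 0], [[0.0013, -0.0435, 0], 0], [[0.0013, -0.0435, 0], 0]]'

```text
clock: 20.75
position: [0.6182, -0.1148, 0.0893]
ee_rot: [0.953, -0.303, 0.0, 0.0]
ft_force: [-0.6, -0.2, -1.8]
grip_width: 0.688
```

Run:
```python
from h import *
shift(.6193,-.1129,.048,-35.2)
o=manip.get_obs();p,d=manip.camera("wrist");cv2.imwrite("pics/m1.png",p[150:,120:520,::-1])
p,d=manip.camera("side");cv2.imwrite("pics/m1s.png",cv2.resize(p[170:270,240:360,::-1],None,fx=5,fy=5))
```

```text
t 20.75 pos [ 0.6182 -0.1148  0.0893] yaw -35.25 j7 -0.65 F [-0.6 -0.2 -1.8] T [-0.01 -0.03 -0.07] grip 0.688 tilt [ 1.e-04  1.e-04 -1.e+00]
shift [-0.0001 -0.0022  0.0413] spin -0.0009
```

View pics/m1.png

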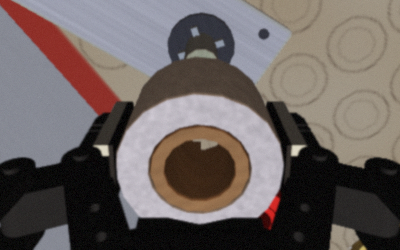

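View pics/m1s.png

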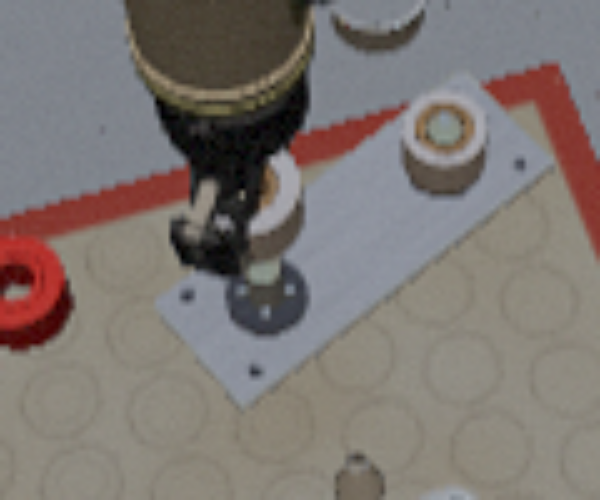

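The roll is held level over the spindle. Lower it with the −2.2 mm correction and check partway.

Emit:
send_rows --steps '[[[0, -0.0022, 0.01], 0], [[0, -0.0022, 0.025], 0], [[0, -0.0022, 0.037], 0], [[0, -0.0022, 0.043], 0], [[0, -0.0022, 0.048], 0], [[0, -0.0022, 0.053], 0], [[0, -0.0022, 0.058], 0], [[0, -0.0022, 0.06], 0]]'

```text
clock: 21.85
position: [0.6194, -0.1128, 0.0289]
ee_rot: [0.953, -0.303, -0.0, 0.0]
ft_force: [0.5, 0.2, -2.0]
grip_width: 0.683
```

Run:
```python
from h import *
shift(.6193,-.1129,-.004,-35.2)
o=manip.get_obs();p,d=manip.camera("wrist");cv2.imwrite("pics/m2.png",p[150:,120:520,::-1])
```

```text
t 21.85 pos [ 0.6194 -0.1128  0.0289] yaw -35.24 j7 -0.676 F [ 0.5  0.2 -2. ] T [ 0.08 -0.05 -0.01] grip 0.683 tilt [-1.e-04  1.e-04 -1.e+00]
shift [-0.      0.0001  0.0329] spin -0.0007
```

View pics/m2.png

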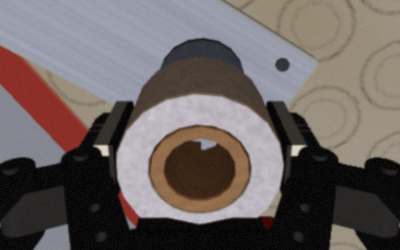

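The tip shows inside the bore at (207,143) and there is no contact force. Keep lowering.

Emit:
send_rows --steps '[[[0, 0, 0.004], 0], [[0, 0, 0.009], 0], [[0, 0, 0.014], 0], [[0, 0, 0.019], 0], [[0, 0, 0.024], 0], [[0, 0, 0.028], 0], [[0, 0, 0.031], 0], [[0, 0, 0.031], 0]]'

```text
clock: 22.9
position: [0.6195, -0.1128, -0.002]
ee_rot: [0.953, -0.303, -0.0, 0.0]
ft_force: [0.1, -0.5, -1.0]
grip_width: 0.684
```

Emit:
send_rows --steps '[[[0, 0, 0.001], 0], [[0, 0, 0.002], 0], [[0, 0, 0.003], 0], [[0, 0, 0.004], 0], [[0, 0, 0.005], 0], [[0, 0, 0.006], 0], [[0, 0, 0.006], 0], [[0, 0, 0.006], 0]]'

```text
clock: 23.9
position: [0.6195, -0.1128, -0.0078]
ee_rot: [0.953, -0.303, 0.0, 0.0]
ft_force: [0.4, -0.4, -1.3]
grip_width: 0.684
```

Run:
```python
from h import *
shift(.6193,-.1129,-.010,-35.2)
```

```text
t 23.9 pos [ 0.6195 -0.1128 -0.0078] yaw -35.24 j7 -0.691 F [ 0.4 -0.4 -1.3] T [-0.05 -0.11 -0.03] grip 0.684 tilt [ 1.e-04  0.e+00 -1.e+00]
shift [-0.0001  0.0002  0.0022] spin -0.0007
```

The foot is at about 24 mm, below the 28 mm lug tops, with no contact force. The notches seem to be over the lugs on the first try. Finish lowering.

Emit:
send_rows --steps '[[[0, 0, 0.0005], 0], [[0, 0, 0.001], 0], [[0, 0, 0.0015], 0], [[0, 0, 0.002], 0], [[0, 0, 0.0025], 0], [[0, 0, 0.0025], 0], [[0, 0, 0.0025], 0], [[0, 0, 0.0025], 0]]'

```text
clock: 24.9
position: [0.6196, -0.1128, -0.01]
ee_rot: [0.953, -0.303, 0.0, 0.0]
ft_force: [-2.6, 0.8, 5.9]
grip_width: 0.684
```

Run:
```python
from h import *
shift(.6193,-.1129,-.010,-35.2)
```

```text
t 24.9 pos [ 0.6196 -0.1128 -0.01  ] yaw -35.24 j7 -0.692 F [-2.6  0.8  5.9] T [0.02 0.42 0.08] grip 0.684 tilt [ 3.e-04  0.e+00 -1.e+00]
shift [-0.0002  0.0002  0.    ] spin -0.0007
```

Contact at exactly the predicted home height (−0.010) with 6 N. I'll open, lift away and inspect.

Emit:
send_rows --steps '[[[0, 0, 0], 0], [[0, 0, 0], 0], [[0, 0, 0], 0], [[0, 0, 0], 0], [[0, 0, 0], 0], [[0, 0, 0], 0], [[0, 0, -0.004], 0], [[0, 0, -0.012], 0]]' --hand 1

```text
clock: 25.9
position: [0.6193, -0.1127, 0.002]
ee_rot: [0.953, -0.303, -0.0, 0.0]
ft_force: [0.9, -0.2, -0.1]
grip_width: 0.997
```

Emit:
send_rows --steps '[[[0, 0, -0.02], 0], [[0, 0, -0.05], 0], [[0, 0, -0.09], 0], [[0, 0, -0.12], 0], [[0, 0, -0.14], 0], [[0, 0, -0.14], 0], [[0, 0, -0.14], 0], [[0, 0, -0.14], 0]]'

```text
clock: 26.9
position: [0.6188, -0.1127, 0.1404]
ee_rot: [0.953, -0.303, -0.001, 0.0]
ft_force: [-1.0, 0.1, 0.8]
grip_width: 0.998
```

Run:
```python
from h import *
shift(.6193,-.1129,.13)
o=manip.get_obs();p,d=manip.camera("wrist");cv2.imwrite("pics/f1.png",p[:,:,::-1])
i,P=campose("wrist",o)
vv,uu=np.mgrid[:400,:640]
un=cv2.undistortPoints(np.c_[uu.ravel(),vv.ravel()].astype(float).reshape(-1,1,2),np.array(i["intrinsics"]),np.array(i["dist_coeffs"])).reshape(400,640,2)
X=np.stack([un[...,0]*d,-un[...,1]*d,-d],-1)@P[:3,:3].T+P[:3,3]
def top(cx,cy,r0,r1):
    rr=np.hypot(X[...,0]-cx,X[...,1]-cy); m=(rr>r0)&(rr<r1)&(X[...,2]>.04)&(X[...,2]<.08)
    s=X[m]; A=np.c_[s[:,0]-cx,s[:,1]-cy,np.ones(len(s))]; f=np.linalg.lstsq(A,s[:,2],rcond=None)[0]; print(len(s),np.median(s[:,2]),"plane",f)
top(.6193,-.1129,.015,.027); top(.5645,.014,.015,.024)
m=((np.abs(X[...,2]-.062)<.006)&(np.hypot(X[...,0]-.6193,X[...,1]+.1129)<.04)).astype(np.uint8)
k=max(cv2.findContours(m,cv2.RETR_EXTERNAL,cv2.CHAIN_APPROX_NONE)[0],key=cv2.contourArea)
q=ray("wrist",k.reshape(-1,2).astype(float),.062,o);print("centre",cv2.minEnclosingCircle((q[:,:2]*1000).astype(np.float32)))
for n in("side","scene"):
    p,d=manip.camera(n);cv2.imwrite(f"pics/f1{n}.png",p[:,:,::-1])
```

```text
t 26.9 pos [ 0.6188 -0.1127  0.1404] yaw -35.23 j7 -0.638 F [-1.   0.1  0.8] T [ 0.    0.03 -0.04] grip 0.998 tilt [-1.9e-03  9.0e-04 -1.0e+00]
shift [ 0.0005 -0.0002  0.0104] spin None
2574 0.06097847944142604 plane [0.00031299 0.00026198 0.06095433]
2445 0.06086602758211895 plane [-0.00495059  0.03925469  0.0604645 ]
centre ((618.734130859375, -112.39393615722656), 29.8446102142334)
```

View pics/f1.png

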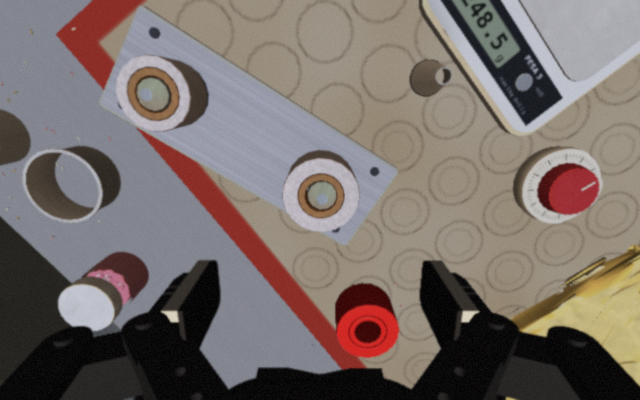

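View pics/f1scene.png

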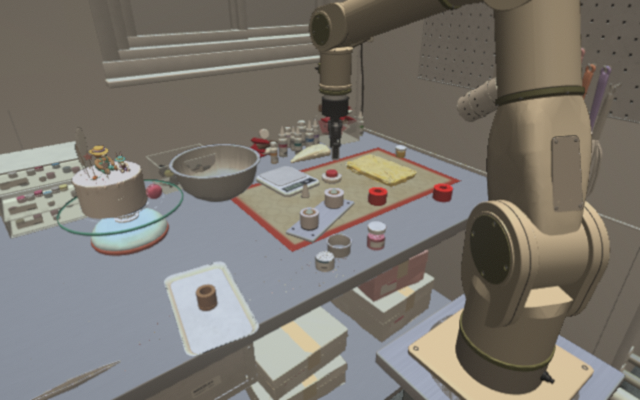

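View pics/f1side.png

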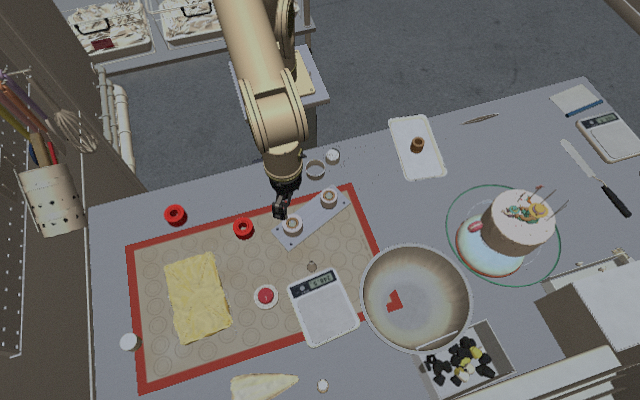

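The spare's top is at 61.0 mm, the same as the seated part roll (60.9 mm). It is level and centred within 1 mm. The core stands in the tray, and the cutter, nozzle and part roll look unmoved. Handing in.

```bash
python3 -c "
from workcell import manip
print(manip.hand_in(), manip.get_obs()['clock'])"
```

```text
the job is handed in; nothing more can be done
the job is handed in; nothing more can be done
```

I took the spent core off the −y spindle and stood it near the middle of the tray floor. I then mounted the spare roll on that spindle and handed the job in at about 27 s of the 64 s allowed. I turned the roll about 25° in the air to line its notches up with the lugs, and it went home on the first try.

**Last checks:**
- **Spare roll:** its top is at 61.0 mm, level with the seated part-used roll (60.9 mm) and 6 mm lower than if it were riding on the lugs. It sits flat, within about 1 mm of the spindle axis.
- **Spent core:** it was still standing in the tray in the final scene and side pictures.
- **Bystanders:** the part-used roll, cutter, nozzle and red rolls look unmoved in the final pictures. I did not measure their positions again.
- **Gripper:** open and clear of everything.

**What failed or disagreed:**
- **Finger position:** the fingertips are about 33 mm behind the reported tool point. My first grip on the core therefore closed on the spindle's tapered tip, with almost no force and no harm. I worked from the observed finger position after that.
- **Notch view:** an oblique look for the notches was blocked by the gripper body. I read their angle from the view straight down the bore instead.
- **Part-used roll tilt:** a plane fit to its top gave 0.04 rad. I put that down to noise and did not check it further.

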